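# Swap the laundry things on the glass shelf back onto their own mats

### The job

On the glass shelf over the dryer the four things stand on one another's mats. Put each in the middle of its own: the white latch-lid canister on the round cork mat, the steel peg bowl on the round black rubber mat, the bamboo brush on the square blue mat, and the clear box on the yellow felt pad with its long side along the pad's; the empty white saucer is free for parking a thing on the way. Set everything down upright and gently, let nothing tip over, and do not knock against the glass shelf or the other pieces on it.

Things in the scene. Friction and masses are not known exactly. Their poses are not given: they have to be found in the camera images.
- canister: White ceramic canister with hinged latch lid, 64 mm diameter, 101 mm tall, straight wall from 3 to 78 mm up, 0.3 to 0.52 kg, loose. Steel latch on its -x side and hinge on its +x side stick out to 41 mm from the axis, so grip the wall across its y axis. Origin: centre of its underside; z up. Starts on the felt pad or the blue mat.
- peg_bowl: Stainless steel peg bowl, 90 mm across the rim, 52 mm tall, with pegs that are part of it (below 66 mm); 0.19 to 0.33 kg, loose. A fixed hoop holds a straight bamboo grip over the middle to lift it by: 70 mm long along its y axis, 13 mm wide along x, 16 mm tall, its middle 97 mm above the underside. Origin: centre of the underside; z up. Starts on the felt pad or the blue mat.
- clear_box: Clear acrylic box with shut, fixed sliding lid, full of pink and white tablets: 84 mm long along its x axis, 56 mm wide along y, 56 mm tall; 0.19 to 0.33 kg, loose. Origin: centre of its underside; z up. Starts on the cork mat or the black mat.
- brush: Round bamboo scrubbing brush standing on cream bristles: head 68 mm diameter and 40 mm high, narrow neck, then a round knob 38 mm in diameter, straight from 60 to 72 mm above the underside (top at 81 mm); 0.11 to 0.2 kg, loose. Origin: centre of its underside; z up. Starts on the cork mat or the black mat.
- cork_mat: Round tan cork mat, 116 mm diameter: the home of the canister. Does not move. Origin: centre of its underside, on the glass; z up; 5 mm thick, so things stand 5 mm above its origin.
- black_mat: Round black rubber mat, 116 mm diameter: the home of the peg bowl. Does not move. Origin: centre of its underside, on the glass; z up; 5 mm thick, so things stand 5 mm above its origin.
- felt_pad: Rectangular mustard-yellow felt pad, 126 mm along its x axis, 96 mm along y: the home of the clear box, whose long side goes along the pad's long side. Does not move. Origin: centre of its underside, on the glass; z up; 5 mm thick, so things stand 5 mm above its origin.
- blue_mat: Square blue ribbed silicone drip mat, 110 mm a side: the home of the brush. Does not move. Origin: centre of its underside, on the glass; z up; 5 mm thick, so things stand 5 mm above its origin.
- saucer: Round white ceramic saucer, flat, 116 mm diameter, empty at the start: free for parking a thing on the way. Does not move. Origin: centre of its underside, on the glass; z up; 5 mm thick, so things stand 5 mm above its origin.
- shelf: Fixed glass shelf, 340 mm (x) by 920 (y), glass top 90 mm above its origin (centre, on the worktop). Mat centres are at least 160 mm apart. Fixed pieces in the gaps, (x, y) in its frame, mm: succulent (105, 0), 68 wide, 95 tall; amber bottle (105, 335), 55, 91; tin (105, -335), 67, 82; soap dish (-130, 160), 80, 28; pegs (-130, -160), 80, 12; rear rail x = 158, 34 tall.
Things that resemble listed ones, but are neither listed nor needed, are in the scene too. What is shaped like the canister but purple or turquoise is not meant.

How it is judged:
At the end, for the whole second after the job is handed in: Each of the four things stands upright (within 0.08 rad) and at rest on its own mat, its centre within 15 mm of the mat's centre: canister on cork, peg bowl on black rubber, brush on blue silicone, clear box on yellow felt with its long side within 0.26 rad of the pad's long side (horizontal distance between canister and cork_mat below 0.015 m and angle between each of canister, peg_bowl, clear_box, brush's own z axis and vertical below 0.08 rad and z of canister in the frame of cork_mat between 0.002 and 0.009 m and linear speed of each of canister, peg_bowl, clear_box, brush below 0.02 m/s and angular speed of each of canister, peg_bowl, clear_box, brush below 0.2 rad/s and horizontal distance between peg_bowl and black_mat below 0.015 m and z of peg_bowl in the frame of black_mat between 0.002 and 0.009 m and horizontal distance between clear_box and felt_pad below 0.015 m and z of clear_box in the frame of felt_pad between 0.002 and 0.009 m and horizontal distance between brush and blue_mat below 0.015 m and z of brush in the frame of blue_mat between 0.002 and 0.009 m and angle between the x axis of clear_box and the x axis of felt_pad, either way round below 0.26 rad); the robot touches nothing.
It fails at once if one of the four things is tipped over (angle between any of canister, peg_bowl, clear_box, brush's own z axis and vertical above 0.7 rad).
It fails at once if one of the four things is dropped or rammed down onto the glass shelf, a mat or the saucer (contact force above 90 N) (contact force between any of canister, peg_bowl, clear_box, brush and felt_pad above 90 N or contact force between any of canister, peg_bowl, clear_box, brush and blue_mat above 90 N or contact force between any of canister, peg_bowl, clear_box, brush and saucer above 90 N or contact force between any of canister, peg_bowl, clear_box, brush and cork_mat above 90 N or contact force between any of canister, peg_bowl, clear_box, brush and black_mat above 90 N or contact force between any of canister, peg_bowl, clear_box, brush and shelf above 90 N).
It fails at once if the robot knocks hard (above 25 N) against the glass shelf or the pieces that stay on it (contact force between any of the arm, the fingers and shelf above 25 N).
It also fails if it takes over 136 s, if anything falls off the work surface, if the arm or the gripper's body presses on something with over 40 N, if the wrist force passes 120 N, or if a joint passes its speed limit or range.

### The arm

A 7-joint arm with a two-finger parallel gripper is mounted at the origin on the work surface. World frame = base frame: x ahead of the robot, y to its left, z up, the work surface at z = 0. Lengths are in m, angles in rad, forces in N, time in s.
With the tool pointing down it reaches from about 0.425 to 0.875 m from the base axis. Payload 9.9 kg.
Tool frame: the origin (TCP) lies midway between the tips of the shut fingers; the grasp point (between the pads) lies 19 mm behind it; z points along the fingers, y is the line along which they close (so a half turn about z gives the same grasp; the last joint's range is limited). The gripper opens to 85 mm and grips with 20 to 120 N. Pads are 22 mm wide; open, the fingers measure 114 mm over their backs; the gripper's body (76 mm by 85 mm) begins 54 mm behind the grasp point. The pads swing forward as they close: fully open they stand 13 mm farther back than shut.
Start: joints at [-1.219, 0.576, 0.025, 1.437, -0.015, 1.129, -0.057], TCP at [0.285, 0.612, 0.231] pointing down, gripper open.
Joint ranges: [-2.76, 2.76], [-0.34, 2.15], [-1.52, 1.57], [0.19, 2.46], [-1.09, 4.23], [0.17, 1.99], [-2.82, 2.82]. Speed limits (rad/s): [2.22, 2.22, 3.01, 3.01, 3.14, 3.14, 3.14].

### API

Orientations are given as a unit quaternion [w, x, y, z].
In Python, from cell import get_obs, get_image, job_done, recognise gives the robot as it stands.
- The arm moves only by the tool play_rows, never from a script. Its argument "plan" is one flat list of numbers, 7 for each row, row after row: the gripper command: -1 is fully open, 1 is shut, values between are in proportion, then the shift along the world's x, y, z normalised to -1 to 1, where 1 is 0.15 m, then the turn, a rotation vector about the world's x, y, z normalised to -1 to 1, where 1 is 0.08 rad. In form: [grip, dx, dy, dz, rx, ry, rz, grip, dx, dy, dz, rx, ry, rz, ...]. A call has 1 to 20 rows; each row shifts and turns the commanded pose from where the row before left it; what a row does not reach is not made up. A row lasts 1/8 s, in which the tool goes at most 62.5 mm and 10.7 degrees, less where a joint would pass 70% of its speed; a pose out of reach is approached as far as the arm can. A call with a number of a shift or a turn outside -1 to 1 is refused whole. A call with a gripper value outside its range is refused whole. The fingers move at their own pace and stop on an object; "squeeze" is the grip in N (left out, the last holds). Time passes only in rows, so rows that do not move let the fingers close. It gives the time, the measured TCP pose, the force, the opening and the grip force at its end, in the units of the state.
- get_obs(): the state, without advancing time (a new reading comes with each control period).
- get_image(name): name is "side" or "top" or "wrist"; returns a dict with "image" (384x512x3 uint8, red, green, blue), "fx", "fy", "cx", "cy" (pixels), "origin" and "attitude" of the camera in the world; the wrist camera has in their place "tool_from_camera" (4x4, takes a point from camera to tool coordinates, whose origin is the TCP and whose axes are the flange's). Camera axes: x right, y down, z forward; pixel columns grow to the right and rows downward; lengths in m; the calibration is good to about 2 mm. The wrist camera is an equidistant fisheye: a pixel r from the principal point sees the ray r / f radians off the axis. A picture is of the moment at which its call begins: read the wrist's pose just before it. There is no depth.
- job_done(): hands the job in; it is judged then, once.
Trained networks look in a picture, given as the dict that the camera call returned (one of the last four; its "shot" number tells which), for a name from the list of things; names that differ only in an ending like _2 or _b are one class to them, and where a whole thing is asked for, a point or a joint stands for the part that bears it (a point fixed in the world has none). Each returns a list of dicts, best first, with "p" (0 to 1); they miss things now and then, are a little off and sometimes report something else, mostly with a low value. They report only what shows in the picture. A call takes as long as a camera call. They do not tell look-alikes from the thing itself.
- recognise(label, picture): "box" ([left, top, right, bottom] in pixels, round what is visible of it).
The state is a dict: "time_s": time; "q": joint angles; "qvel": joint speeds; "effort": joint torques, N m; "ee_pos": TCP position; "ee_rot": TCP orientation; "ft_force": force on the tool from outside, world axes, zero at the start; "ft_torque": the same for the moment, N m; "opening": finger opening in m; "grip_force": force on a finger pad.
Only numpy, scipy, OpenCV 4.12 (cv2) and the standard library are available. Lean on these libraries where they do the work, as an engineer would, in place of code of your own. Each camera call takes 0.05 s, during which the arm holds its last target. There are 200 camera calls.

## Working session

There is one attempt and no reset: what is moved stays moved. The work goes in short steps, Python scripts to look and compute and a tool call to move; the robot and the scene stay as the last step left them, time stands still between calls to the robot, and variables do not carry over. Pictures are saved under pics/ and viewed, at most 14 in all, crops included, and the job is handed in when it is done.

Besides the shell and the picture viewer there is one more tool, called after "Call:" in YAML: its name, and indented under it one key for each argument. play_rows: Moves the arm, as the interface text tells. Its arguments: {"type":"object","properties":{"plan":{"type":"array"},"squeeze":{"type":"number"}},"required":["plan"]}

```bash
mkdir -p pics; ls
python3 - <<'E'
from cell import *
import cv2
o=get_obs(); print({k:o[k] for k in('time_s','ee_pos','ee_rot','opening','ft_force')})
ims={}
for n in('top','side'):
    d=get_image(n); cv2.imwrite(f'pics/{n}0.png',d['image'][:,:,::-1])
    print(n,d['fx'],d['fy'],d['cx'],d['cy'],d['origin'],d['attitude'])
    for l in 'canister peg_bowl clear_box brush cork_mat black_mat felt_pad blue_mat saucer shelf'.split():
        print(n,l,[( [round(float(v)) for v in r['box']],round(float(r['p']),2)) for r in recognise(l,d)][:3])
E
```

```text
pics
{'time_s': 0.0, 'ee_pos': array([0.28474338, 0.61151159, 0.23042379]), 'ee_rot': array([-1.51655872e-04,  2.16166751e-01,  9.76356102e-01, -8.22178064e-04]), 'opening': 0.0851305122411228, 'ft_force': array([0.45276822, 0.55704391, 0.16031051])}
top 377.32486249898994 377.32486249898994 253.14557241309427 189.7500998502407 [0.40260839 0.09212143 1.3270747 ] [ 0.04971864 -0.70245595  0.70857123 -0.04483858]
top canister [([267, 110, 290, 132], 0.96), ([196, 261, 220, 280], 0.91), ([216, 167, 243, 191], 0.78)]
top peg_bowl [([369, 198, 405, 231], 0.93)]
top clear_box [([272, 193, 288, 225], 0.93), ([370, 202, 404, 227], 0.71), ([360, 195, 398, 240], 0.36)]
top brush []
top cork_mat [([307, 157, 345, 196], 0.96)]
top black_mat []
top felt_pad []
top blue_mat [([206, 158, 251, 204], 0.93)]
top saucer []
top shelf [([140, 139, 424, 249], 0.77)]
side 456.2814982351684 456.2814982351684 261.2871886400283 186.24470214483634 [-0.16132007 -0.64828752  1.1254503 ] [-0.3534084   0.85750854 -0.34510702  0.143815  ]
side canister [([187, 108, 210, 130], 0.89), ([241, 141, 262, 171], 0.78), ([159, 195, 180, 230], 0.77)]
side peg_bowl [([330, 246, 369, 291], 0.96)]
side clear_box [([250, 189, 282, 220], 0.77)]
side brush [([321, 194, 343, 227], 0.77)]
side cork_mat []
side black_mat [([246, 205, 286, 224], 0.84)]
side felt_pad [([315, 270, 376, 301], 0.62)]
side blue_mat []
side saucer [([179, 149, 215, 175], 0.76)]
side shelf [([148, 115, 441, 335], 0.68), ([232, 155, 273, 183], 0.58)]
```

Run:
```python
import cv2
a=cv2.imread('pics/top0.png')[90:300,110:450];cv2.imwrite('pics/top0c.png',cv2.resize(a,None,fx=2.35,fy=2.35,interpolation=cv2.INTER_CUBIC))
a=cv2.imread('pics/side0.png')[90:350,130:460];cv2.imwrite('pics/side0c.png',cv2.resize(a,None,fx=2.3,fy=2.3,interpolation=cv2.INTER_CUBIC))
```

```text
(no output)
```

View pics/top0c.png

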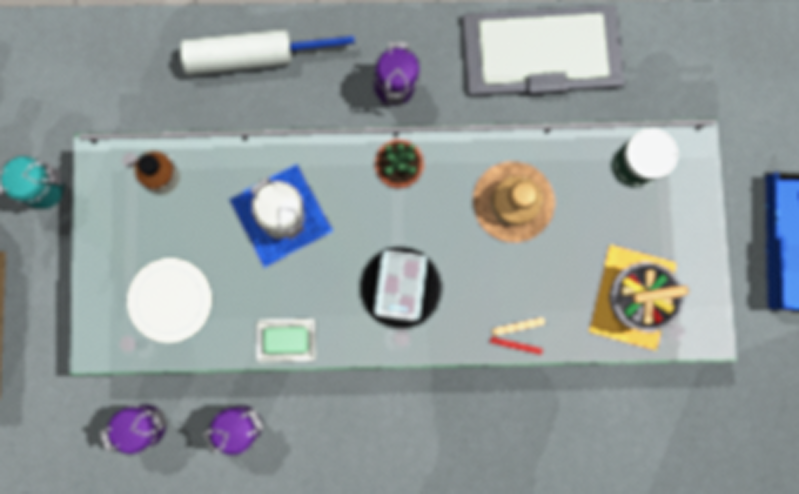

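View pics/side0c.png

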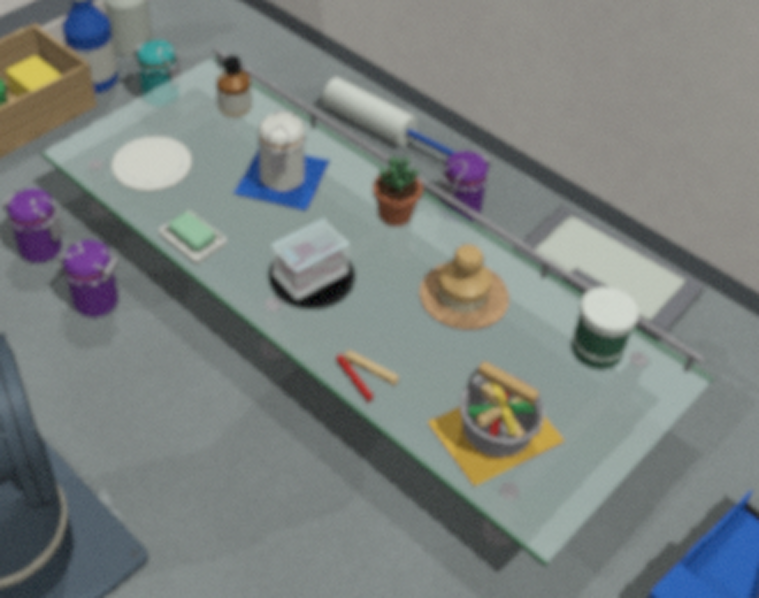

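The top crop shows the canister on the blue mat (280,208), the box on black (400,287), the brush on cork (514,200) and the bowl on felt (640,298). The saucer (168,300) is empty. So the job is two swaps, each through the saucer. Next I'll measure.

```bash
cat > h.py <<'E'
import numpy as np, cv2
from scipy.spatial.transform import Rotation as R
def rot(q): return R.from_quat([q[1],q[2],q[3],q[0]])
def ray(d,uv,z):
    uv=np.atleast_2d(uv).astype(float)
    c=np.c_[(uv[:,0]-d['cx'])/d['fx'],(uv[:,1]-d['cy'])/d['fy'],np.ones(len(uv))]
    w=rot(d['attitude']).apply(c); o=np.array(d['origin'])
    return (o+w*((z-o[2])/w[:,2])[:,None])[:,:2]
def wray(d,obs,uv,z):
    uv=np.atleast_2d(uv).astype(float)-[d['cx'],d['cy']]
    r=np.hypot(*uv.T); th=r/d['fx']; s=np.where(r>0,np.sin(th)/np.maximum(r,1e-9),0)
    c=np.c_[uv*s[:,None],np.cos(th)]
    T=np.array(d['tool_from_camera']); Rt=rot(obs['ee_rot'])
    w=Rt.apply(c@T[:3,:3].T); o=np.array(obs['ee_pos'])+Rt.apply(T[:3,3])
    return (o+w*((z-o[2])/w[:,2])[:,None])[:,:2]
def ortho(d,proj_z,x0,x1,y0,y1,s=1000,obs=None):
    """rectified picture: row down = -x, column right = -y, s px per m"""
    X,Y=np.meshgrid(np.arange(x1,x0,-1/s),np.arange(y1,y0,-1/s),indexing='ij')
    P=np.stack([X,Y,np.full_like(X,proj_z)],-1).reshape(-1,3)
    if obs is None:
        c=rot(d['attitude']).inv().apply(P-np.array(d['origin'])); u=c[:,:2]/c[:,2:]*d['fx']
    else:
        T=np.array(d['tool_from_camera']); t=rot(obs['ee_rot']).inv().apply(P-np.array(obs['ee_pos']))
        c=(t-T[:3,3])@T[:3,:3]; rr=np.hypot(c[:,0],c[:,1]); th=np.arctan2(rr,c[:,2])
        u=c[:,:2]/np.maximum(rr,1e-9)[:,None]*th[:,None]*d['fx']
    u=(u+[d['cx'],d['cy']]).astype(np.float32).reshape(X.shape+(2,))
    return cv2.remap(d['image'],u,None,cv2.INTER_LINEAR)
E
python3 - <<'E'
from h import *; from cell import *
d=get_image('top'); o=get_obs()
x0,x1,y0,y1=.3,.8,-.55,.55
I=ortho(d,.095,x0,x1,y0,y1); H=cv2.cvtColor(I,cv2.COLOR_RGB2HSV)
cv2.imwrite('pics/o0.png',cv2.resize(I[:,:,::-1],(800,364)))
def m(name,lo,hi):
    M=cv2.inRange(H,lo,hi); M=cv2.morphologyEx(M,cv2.MORPH_OPEN,np.ones((5,5)))
    cs,_=cv2.findContours(M,cv2.RETR_EXTERNAL,cv2.CHAIN_APPROX_NONE)
    for c in sorted(cs,key=cv2.contourArea)[::-1][:3]:
        (cx,cy),(w,h),a=cv2.minAreaRect(c); (ex,ey),r=cv2.minEnclosingCircle(c)
        print(name,int(cv2.contourArea(c)),'rect',round(x1-cy/1000,3),round(y1-cx/1000,3),round(w),round(h),round(a,1),'circ',round(x1-ey/1000,3),round(y1-ex/1000,3),round(r))
m('blue',(105,150,60),(125,255,255)); m('felt',(18,150,100),(30,255,255)); m('cork',(8,60,80),(20,200,255))
m('black',(0,0,0),(180,255,45)); m('white',(0,0,200),(180,40,255))
t=rot(o['ee_rot']).as_matrix(); print('tool y',t[:,1])
def b(s,uv,z): print(s,ray(d,np.array(uv)/2.35+[110,90],z).round(3).tolist())
b('brush',[523,192],.175); b('canister',[280,206],.196)
b('bar',[[636,296],[687,288]],.2); b('box',[[384,253],[427,255],[420,320],[376,315]],.151)
b('shelf corners',[[75,138],[718,127],[735,358],[70,373]],.09)
E
```

```text
blue 8852 rect 0.554 -0.523 190 52 90.0 circ 0.554 -0.531 97
blue 5304 rect 0.598 0.18 107 106 62.1 circ 0.598 0.18 72
felt 2577 rect 0.478 -0.307 86 117 15.7 circ 0.475 -0.304 67
felt 157 rect 0.464 -0.351 23 10 24.8 circ 0.465 -0.351 12
felt 151 rect 0.496 -0.31 26 10 29.4 circ 0.495 -0.31 13
cork 10114 rect 0.615 -0.148 113 114 45.0 circ 0.614 -0.148 58
cork 2157 rect 0.475 -0.278 85 57 90.0 circ 0.473 -0.284 46
cork 1374 rect 0.661 0.355 46 52 38.4 circ 0.663 0.358 28
black 924 rect 0.5 0.057 18 72 8.4 circ 0.5 0.051 36
black 800 rect 0.489 -0.03 17 68 8.1 circ 0.49 -0.025 34
black 481 rect 0.671 0.367 26 24 63.4 circ 0.672 0.367 14
white 29407 rect 0.553 -0.224 327 437 89.1 circ 0.553 -0.223 271
white 11110 rect 0.48 0.335 120 118 90.0 circ 0.48 0.335 60
white 4058 rect 0.497 0.012 58 85 8.3 circ 0.497 0.011 50
tool y [ 4.22184182e-01  9.06510075e-01 -1.28913459e-05]
brush [[0.612, -0.147]]
canister [[0.593, 0.172]]
bar [[0.472, -0.28], [0.482, -0.345]]
box [[0.535, 0.036], [0.532, -0.021], [0.446, -0.01], [0.453, 0.048]]
shelf corners [[0.712, 0.473], [0.719, -0.446], [0.392, -0.448], [0.379, 0.47]]
```

View pics/o0.png

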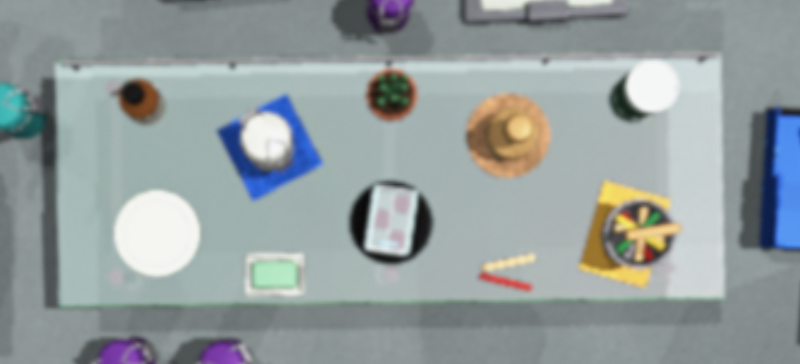

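Shelf centre comes out at about (0.551, 0.012), and all sizes match what was given. I'll move over the canister and use the wrist camera to find its latch direction.

Call:
play_rows:
  plan: [-1,0.17,-0.245,0.055,0,0,0,-1,0.17,-0.245,0.055,0,0,0,-1,0.17,-0.245,0.055,0,0,0,-1,0.17,-0.245,0.055,0,0,0,-1,0.17,-0.245,0.055,0,0,0,-1,0.17,-0.245,0.055,0,0,0,-1,0.17,-0.245,0.055,0,0,0,-1,0.17,-0.245,0.055,0,0,0,-1,0.17,-0.245,0.055,0,0,0,-1,0.17,-0.245,0.055,0,0,0,-1,0.17,-0.245,0.055,0,0,0,-1,0.17,-0.245,0.055,0,0,0,-1,0,0,0,0,0,0,-1,0,0,0,0,0,0]
  squeeze: 40

```text
time_s: 2.9
ee_pos: [0.5906, 0.1715, 0.3301]
ee_rot: [-0.0, 0.216, 0.976, 0.0]
ft_force: [-0.3, 1.1, 1.1]
opening: 0.0854
grip_force: 0.0
```

Run:
```python
from h import *; from cell import *
o=get_obs(); d=get_image('wrist'); print(o['time_s'],o['ee_pos'],o['ee_rot'],d['fx'],d['cx'],d['cy'],d['tool_from_camera'])
I=ortho(d,.196,.49,.69,.07,.27,2000,o)[:,:,::-1]
J=ortho(d,.095,.49,.71,.07,.29,2000,o)
cv2.imwrite('pics/w1.png',cv2.hconcat([I,cv2.resize(d['image'][:,:,::-1],(400,400))]))
H=cv2.cvtColor(J,cv2.COLOR_RGB2HSV);M=cv2.inRange(H,(105,150,60),(125,255,255))
c=max(cv2.findContours(M,0,2)[0],key=cv2.contourArea);(a,b),wh,an=cv2.minAreaRect(c);print('blue',.71-b/2000,.29-a/2000,wh,an)
```

```text
2.9 [0.59057654 0.17151964 0.33010172] [-3.44105285e-04  2.16084774e-01  9.76374514e-01  2.44011224e-04] 297.3186396354542 254.44016638097634 188.69056621066466 [[-4.90846970e-04 -9.47071528e-01 -3.21022241e-01  8.31144510e-02]
 [ 9.99999551e-01 -2.04460052e-04 -9.25818894e-04 -4.09699894e-04]
 [ 8.11180491e-04 -3.21022551e-01  9.47071203e-01 -1.42475515e-01]
 [ 0.00000000e+00  0.00000000e+00  0.00000000e+00  1.00000000e+00]]
blue 0.5967977294921875 0.17845932006835935 (216.0597686767578, 215.03512573242188) 62.241458892822266
```

View pics/w1.png

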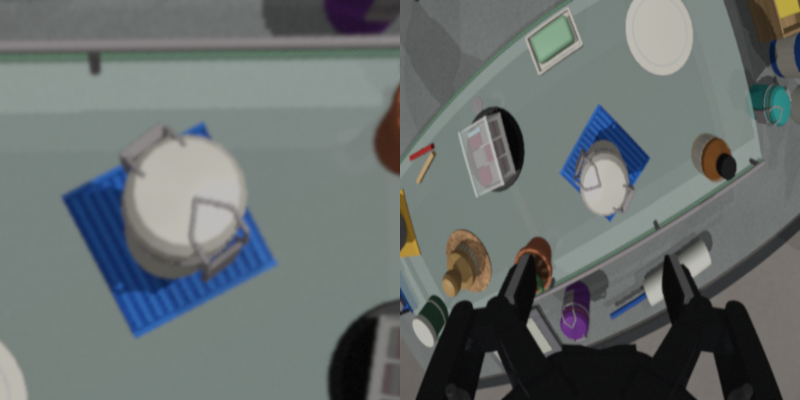

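The wrist view shows the lid centre at about (0.593, 0.175). The hinge-to-latch line is about 36° from world x, so I grip at yaw 127°, which is +62° from here.

Call:
play_rows:
  plan: [-1,0.02,0.02,0,0,0,0.97,-1,0,0,0,0,0,0.97,-1,0,0,0,0,0,0.97,-1,0,0,0,0,0,0.97,-1,0,0,0,0,0,0.97,-1,0,0,0,0,0,0.97,-1,0,0,0,0,0,0.97,-1,0,0,0,0,0,0.97,-1,0,0,-0.1,0,0,0.97,-1,0,0,-0.1,0,0,0.97,-1,0,0,-0.1,0,0,0.97,-1,0,0,-0.1,0,0,0.97,-1,0,0,-0.1,0,0,0.97,-1,0,0,-0.1,0,0,0.97,-1,0,0,0,0,0,0,-1,0,0,0,0,0,0]

```text
time_s: 4.95
ee_pos: [0.5938, 0.1748, 0.2409]
ee_rot: [0.0, -0.319, 0.948, 0.0]
ft_force: [0.3, -0.4, 0.5]
opening: 0.0853
grip_force: 0.0
```

Run:
```python
from h import *; from cell import *
o=get_obs(); d=get_image('wrist'); print(o['ee_pos'],rot(o['ee_rot']).as_matrix()[:,1],o['q'])
I=ortho(d,.19,.49,.69,.07,.27,2000,o)[:,:,::-1].copy()
t=rot(o['ee_rot']).as_matrix()[:,1]; c=o['ee_pos'][:2]
for s in(-.0425,.0425):
    p=c+s*t[:2]; cv2.circle(I,(int((.27-p[1])*2000),int((.69-p[0])*2000)),4,(0,0,255),-1)
cv2.imwrite('pics/w2.png',I)
```

```text
[0.59382002 0.17482535 0.24086387] [-6.05220585e-01  7.96057808e-01  1.00334671e-04] [-0.27432223  0.48356065 -0.13808445  1.57782397  0.07215811  1.08462448
  1.79037306]
```

View pics/w2.png

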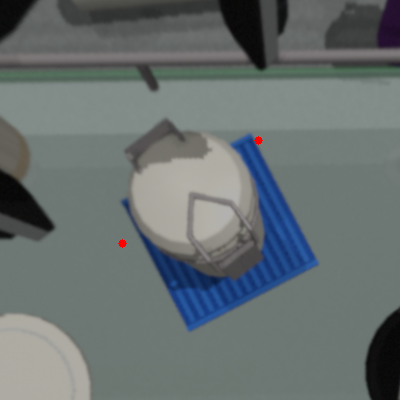

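The gripper is centred and aligned (lid centre at px (193,193)), so I descend, grip and lift.

Call:
play_rows:
  plan: [-1,0,0,-0.18,0,0,0,-1,0,0,-0.18,0,0,0,-1,0,0,-0.18,0,0,0,-1,0,0,-0.18,0,0,0,-1,0,0,0,0,0,0,1,0,0,0,0,0,0,1,0,0,0,0,0,0,1,0,0,0,0,0,0,1,0,0,0,0,0,0,1,0,0,0,0,0,0,1,0,0,0,0,0,0,1,0,0,0.1,0,0,0,1,0,0,0.1,0,0,0]
  squeeze: 60

```text
time_s: 6.62
ee_pos: [0.5939, 0.1738, 0.1636]
ee_rot: [0.0, -0.32, 0.948, -0.0]
ft_force: [0.6, 0.7, -4.4]
opening: 0.0627
grip_force: 67.1
```

Call:
play_rows:
  plan: [1,-0.1,0.15,0.1,0,0,0,1,-0.165,0.233,0.1,0,0,0,1,-0.165,0.233,0,0,0,0,1,-0.165,0.233,0,0,0,0,1,-0.165,0.233,0,0,0,0,1,0,0,0,0,0,0,1,0,0,0,0,0,0,1,0,0,-0.09,0,0,0,1,0,0,-0.09,0,0,0,1,0,0,-0.09,0,0,0,1,0,0,-0.06,0,0,0,1,0,0,-0.04,0,0,0,1,0,0,0,0,0,0,1,0,0,0,0,0,0]

```text
time_s: 8.38
ee_pos: [0.4801, 0.3364, 0.1372]
ee_rot: [0.0, -0.32, 0.948, 0.0]
ft_force: [0.7, 0.3, -4.8]
opening: 0.0625
grip_force: 67.5
```

Call:
play_rows:
  plan: [1,0,0,-0.024,0,0,0,1,0,0,0,0,0,0,-1,0,0,0,0,0,0,-1,0,0,0,0,0,0,-1,0,0,0,0,0,0,-1,0,0,0.25,0,0,0,-1,0,0,0.25,0,0,0,-1,0,0,0.25,0,0,0]

```text
time_s: 9.38
ee_pos: [0.4799, 0.3361, 0.2469]
ee_rot: [0.0, -0.32, 0.948, -0.0]
ft_force: [0.5, 0.9, 0.4]
opening: 0.0853
grip_force: 0.0
```

Call:
play_rows:
  plan: [-1,0.08,-0.293,0,0,0,0,-1,0.08,-0.293,0,0,0,0,-1,0.08,-0.293,0,0,0,0,-1,0.08,-0.293,0,0,0,0,-1,0.08,-0.293,0,0,0,0,-1,0.08,-0.293,0,0,0,0,-1,0.08,-0.293,0,0,0,0,-1,0.08,-0.293,0,0,0,0,-1,0.08,-0.293,0,0,0,0,-1,0.08,-0.293,0,0,0,0,-1,0.08,-0.293,0,0,0,0,-1,0,0,0,0,0,0,-1,0,0,0,0,0,0]

```text
time_s: 11.0
ee_pos: [0.6118, -0.1467, 0.2454]
ee_rot: [-0.0, -0.32, 0.948, 0.0]
ft_force: [0.0, 1.2, -0.4]
opening: 0.0854
grip_force: 0.0
```

Run:
```python
from h import *; from cell import *
o=get_obs(); d=get_image('wrist'); print(o['ee_pos'],o['q'])
I=ortho(d,.17,.51,.71,-.25,-.05,2000,o)[:,:,::-1]
J=ortho(d,.095,.51,.71,-.25,-.05,2000,o)[:,:,::-1]
cv2.imwrite('pics/w3.png',cv2.hconcat([I,J]))
```

```text
[ 0.61183198 -0.14668944  0.24542188] [ 0.19501958  0.49436464 -0.05428531  1.54457542  0.02807281  1.10392407
  2.35599554]
```

View pics/w3.png

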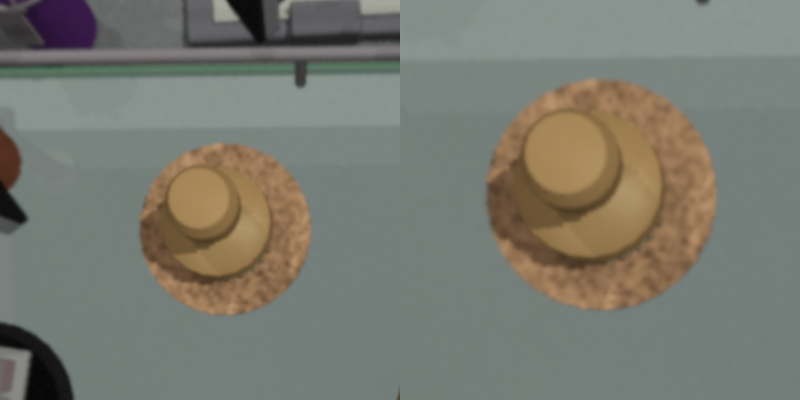

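The knob is at (0.609, −0.151) and the cork centre at (0.613, −0.150).

Call:
play_rows:
  plan: [-1,-0.02,-0.028,-0.12,0,0,0,-1,0,0,-0.15,0,0,0,-1,0,0,-0.15,0,0,0,-1,0,0,-0.15,0,0,0,-1,0,0,-0.15,0,0,0,-1,0,0,0,0,0,0,1,0,0,0,0,0,0,1,0,0,0,0,0,0,1,0,0,0,0,0,0,1,0,0,0,0,0,0,1,0,0,0,0,0,0,1,0,0,0,0,0,0,1,0,0,0,0,0,0,1,0,0,0.1,0,0,0,1,0,0,0.1,0,0,0,1,0,0,0,0,0,0]
  squeeze: 40

```text
time_s: 13.05
ee_pos: [0.6099, -0.1517, 0.1696]
ee_rot: [0.001, -0.32, 0.948, -0.001]
ft_force: [0.5, 0.3, -1.1]
opening: 0.0359
grip_force: 40.2
```

Call:
play_rows:
  plan: [1,0,0,0.2,0,0,0,1,0,0,0.2,0,0,0,1,0,0,0.2,0,0,0,1,-0.005,0.13,0,0,0,0,1,-0.011,0.278,0,0,0,0,1,-0.011,0.278,0,0,0,0,1,-0.011,0.278,0,0,0,0,1,-0.011,0.278,0,0,0,0,1,-0.011,0.278,0,0,0,0,1,-0.011,0.278,0,0,0,0,1,-0.011,0.278,0,0,0,0,1,-0.005,0.13,0,0,0,0,1,0,0,0,0,0,0,1,0,0,-0.15,0,0,0,1,0,0,-0.15,0,0,0,1,0,0,-0.15,0,0,0,1,0,0,-0.15,0,0,0,1,0,0,-0.12,0,0,0,1,0,0,0,0,0,0,1,0,0,0,0,0,0]

```text
time_s: 15.55
ee_pos: [0.5964, 0.1785, 0.1503]
ee_rot: [0.0, -0.319, 0.948, -0.0]
ft_force: [-0.4, -0.5, -1.8]
opening: 0.0359
grip_force: 40.5
```

Call:
play_rows:
  plan: [1,0,0,-0.04,0,0,0,1,0,0,-0.03,0,0,0,1,0,0,0,0,0,0,-1,0,0,0,0,0,0,-1,0,0,0,0,0,0,-1,0,0,0,0,0,0,-1,0,0,0.24,0,0,0,-1,0,0,0.24,0,0,0,-1,0,0,0.24,0,0,0,-1,-0.155,0.21,0,0,0,0,-1,-0.155,0.21,0,0,0,0,-1,-0.155,0.21,0,0,0,0,-1,-0.155,0.21,0,0,0,0,-1,-0.155,0.21,0,0,0,0,-1,0,0,0,0,0,0,-1,0,0,0,0,0,0]

```text
time_s: 17.55
ee_pos: [0.48, 0.3365, 0.2472]
ee_rot: [0.0, -0.32, 0.948, -0.0]
ft_force: [1.0, -0.1, 0.3]
opening: 0.0853
grip_force: 0.0
```

Run:
```python
from h import *; from cell import *
o=get_obs(); d=get_image('wrist'); print(o['ee_pos'],o['ft_force'])
I=ortho(d,.19,.38,.58,.24,.44,2000,o)[:,:,::-1]
J=ortho(d,.17,.5,.7,.08,.28,2000,o)[:,:,::-1]
cv2.imwrite('pics/w4.png',cv2.hconcat([I,J]))
```

```text
[0.47998937 0.33647232 0.24724505] [ 0.98626127 -0.11016797  0.34307029]
```

View pics/w4.png

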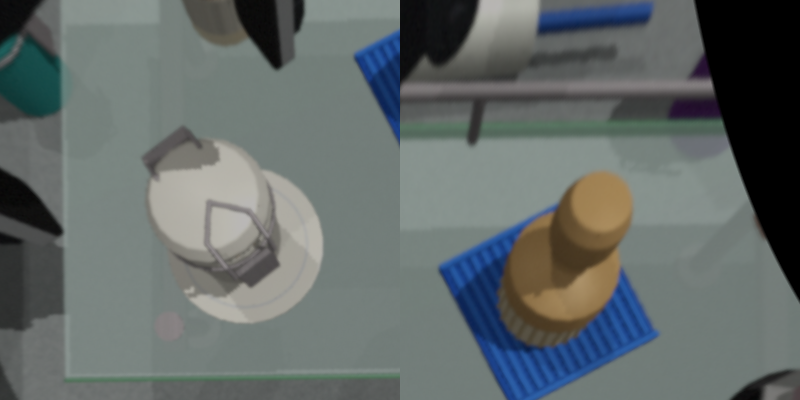

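The canister is upright and centred on the saucer, and the brush stands on the blue mat. I'll regrasp the canister and take it to the cork.

Call:
play_rows:
  plan: [-1,0,0,-0.19,0,0,0,-1,0,0,-0.19,0,0,0,-1,0,0,-0.19,0,0,0,-1,0,0,-0.18,0,0,0,-1,0,0,0,0,0,0,1,0,0,0,0,0,0,1,0,0,0,0,0,0,1,0,0,0,0,0,0,1,0,0,0,0,0,0,1,0,0,0,0,0,0,1,0,0,0,0,0,0,1,0,0,0.1,0,0,0,1,0,0,0.19,0,0,0,1,0,0,0.19,0,0,0,1,0,0,0.19,0,0,0,1,0,0,0.19,0,0,0,1,0,0,0,0,0,0]
  squeeze: 60

```text
time_s: 19.73
ee_pos: [0.4803, 0.3377, 0.2663]
ee_rot: [0.002, -0.32, 0.948, 0.001]
ft_force: [0.1, 0.6, -4.7]
opening: 0.0627
grip_force: 67.4
```

Call:
play_rows:
  plan: [1,0.04,-0.147,0,0,0,0,1,0.08,-0.294,0,0,0,0,1,0.08,-0.294,0,0,0,0,1,0.08,-0.294,0,0,0,0,1,0.08,-0.294,0,0,0,0,1,0.08,-0.294,0,0,0,0,1,0.08,-0.294,0,0,0,0,1,0.08,-0.294,0,0,0,0,1,0.08,-0.294,0,0,0,0,1,0.08,-0.294,0,0,0,0,1,0.08,-0.294,0,0,0,0,1,0.04,-0.147,0,0,0,0,1,0,0,0,0,0,0,1,0,0,-0.19,0,0,0,1,0,0,-0.19,0,0,0,1,0,0,-0.19,0,0,0,1,0,0,-0.15,0,0,0,1,0,0,0,0,0,0]

```text
time_s: 21.98
ee_pos: [0.6102, -0.146, 0.1537]
ee_rot: [-0.002, -0.321, 0.947, 0.002]
ft_force: [0.6, -0.0, -4.2]
opening: 0.0628
grip_force: 67.5
```

Call:
play_rows:
  plan: [1,0.01,-0.02,-0.05,0,0,0,1,0,0,-0.05,0,0,0,1,0,0,0,0,0,0,1,0,0,0,0,0,0]

```text
time_s: 22.48
ee_pos: [0.6133, -0.1511, 0.141]
ee_rot: [0.0, -0.32, 0.948, -0.0]
ft_force: [-0.4, 0.2, -4.1]
opening: 0.0627
grip_force: 67.6
```

Call:
play_rows:
  plan: [1,0,0,-0.02,0,0,0,1,0,0,-0.018,0,0,0,1,0,0,0,0,0,0,-1,0,0,0,0,0,0,-1,0,0,0,0,0,0,-1,0,0,0,0,0,0,-1,0,0,0.25,0,0,0,-1,0,0,0.25,0,0,0,-1,0,0,0.25,0,0,0,-1,-0.081,0.109,0,0,0,-0.98,-1,-0.081,0.109,0,0,0,-0.98,-1,-0.081,0.109,0,0,0,-0.98,-1,-0.081,0.109,0,0,0,-0.98,-1,-0.081,0.109,0,0,0,-0.98,-1,-0.081,0.109,0,0,0,-0.98,-1,-0.081,0.109,0,0,0,-0.98,-1,-0.081,0.109,0,0,0,-0.98,-1,-0.081,0.109,0,0,0,-0.98,-1,-0.081,0.109,0,0,0,-0.98,-1,0,0,0,0,0,0]

```text
time_s: 24.98
ee_pos: [0.4911, 0.0136, 0.2476]
ee_rot: [-0.0, 0.065, 0.998, 0.0]
ft_force: [-0.1, -0.7, -0.1]
opening: 0.0854
grip_force: 0.0
```

Run:
```python
from h import *; from cell import *
o=get_obs(); d=get_image('wrist'); t=rot(o['ee_rot']).as_matrix()[:,1];print(o['ee_pos'],np.degrees(np.arctan2(t[1],t[0])))
I=ortho(d,.151,.39,.59,-.09,.11,2000,o)[:,:,::-1]
J=ortho(d,.095,.39,.59,-.09,.11,2000,o)[:,:,::-1]
cv2.imwrite('pics/w5.png',cv2.hconcat([I,J]))
```

```text
[0.491125   0.01356877 0.24762004] 82.49156378107105
```

View pics/w5.png

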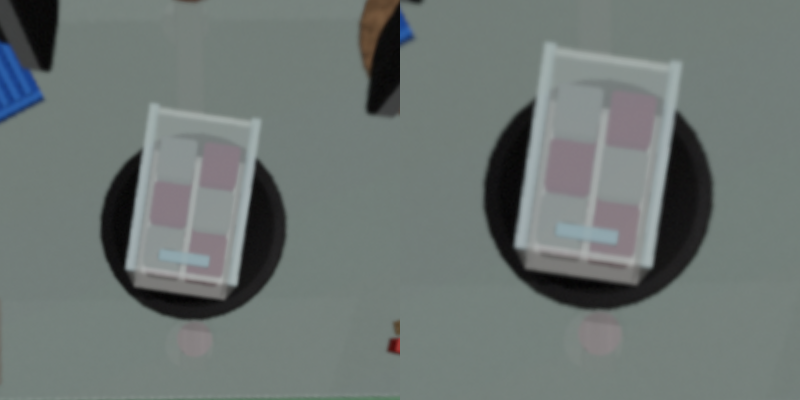

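The box centre is (0.492, 0.013), with its long side 9° off x. The black mat's centre is about (0.494, 0.011). I'll grip it and park it on the saucer.

Call:
play_rows:
  plan: [-1,0.007,-0.005,-0.18,0,0,-0.3,-1,0,0,-0.18,0,0,0,-1,0,0,-0.18,0,0,0,-1,0,0,-0.18,0,0,0,-1,0,0,-0.18,0,0,0,-1,0,0,0,0,0,0,1,0,0,0,0,0,0,1,0,0,0,0,0,0,1,0,0,0,0,0,0,1,0,0,0,0,0,0,1,0,0,0,0,0,0,1,0,0,0,0,0,0,1,0,0,0.1,0,0,0,1,0,0,0.2,0,0,0,1,0,0,0.2,0,0,0,1,0,0,0,0,0,0]
  squeeze: 50

```text
time_s: 27.02
ee_pos: [0.4939, 0.0117, 0.1897]
ee_rot: [0.002, 0.079, 0.997, 0.0]
ft_force: [0.2, 0.6, -3.0]
opening: 0.0558
grip_force: 53.7
```

Call:
play_rows:
  plan: [1,-0.005,0.135,0,0,0,0,1,-0.01,0.27,0,0,0,0,1,-0.01,0.27,0,0,0,0,1,-0.01,0.27,0,0,0,0,1,-0.01,0.27,0,0,0,0,1,-0.01,0.27,0,0,0,0,1,-0.01,0.27,0,0,0,0,1,-0.01,0.27,0,0,0,0,1,-0.005,0.135,0,0,0,0,1,0,0,0,0,0,0,1,0,0,-0.15,0,0,0,1,0,0,-0.15,0,0,0,1,0,0,-0.12,0,0,0,1,0,0,0,0,0,0,1,0,0,0,0,0,0]

```text
time_s: 28.9
ee_pos: [0.4813, 0.3347, 0.1251]
ee_rot: [0.0, 0.079, 0.997, -0.0]
ft_force: [0.1, 0.0, -2.1]
opening: 0.0549
grip_force: 53.6
```

Call:
play_rows:
  plan: [1,0,0,-0.04,0,0,0,1,0,0,-0.036,0,0,0,1,0,0,0,0,0,0,-1,0,0,0,0,0,0,-1,0,0,0,0,0,0,-1,0,0,0,0,0,0,-1,0,0,0.25,0,0,0,-1,0,0,0.25,0,0,0,-1,0,0,0.25,0,0,0,-1,0,0,0.25,0,0,0]

```text
time_s: 30.15
ee_pos: [0.4806, 0.3355, 0.2643]
ee_rot: [0.0, 0.079, 0.997, -0.0]
ft_force: [1.2, 0.2, 0.6]
opening: 0.0853
grip_force: 0.0
```

Call:
play_rows:
  plan: [-1,-0.002,-0.27,0,0,0,-0.98,-1,-0.002,-0.27,0,0,0,-0.98,-1,-0.002,-0.27,0,0,0,-0.98,-1,-0.002,-0.27,0,0,0,-0.98,-1,-0.002,-0.27,0,0,0,-0.98,-1,-0.002,-0.27,0,0,0,-0.98,-1,-0.002,-0.27,0,0,0,-0.98,-1,-0.002,-0.27,0,0,0,-0.98,-1,-0.002,-0.27,0,0,0,-0.98,-1,-0.002,-0.27,0,0,0,-0.98,-1,-0.002,-0.27,0,0,0,-0.98,-1,-0.002,-0.27,0,0,0,-0.98,-1,-0.002,-0.27,0,0,0,-0.98,-1,-0.002,-0.27,0,0,0,-0.98,-1,-0.002,-0.27,0,0,0,-0.98,-1,-0.002,-0.27,0,0,0,-0.98,-1,0,0,0,0,0,0,-1,0,0,0,0,0,0]

```text
time_s: 32.4
ee_pos: [0.4759, -0.3117, 0.2628]
ee_rot: [-0.0, 0.648, 0.761, 0.0]
ft_force: [0.6, 0.1, 0.2]
opening: 0.0855
grip_force: 0.0
```

Run:
```python
from h import *; from cell import *
o=get_obs(); d=get_image('wrist'); t=rot(o['ee_rot']).as_matrix()[:,1];print(o['ee_pos'],np.degrees(np.arctan2(t[1],t[0])))
I=ortho(d,.2,.38,.58,-.41,-.21,2000,o)[:,:,::-1]
J=ortho(d,.095,.38,.58,-.41,-.21,2000,o)[:,:,::-1]
cv2.imwrite('pics/w6.png',cv2.hconcat([I,J]))
```

```text
[ 0.47591384 -0.31171864  0.26279076] 9.157108054817643
```

View pics/w6.png

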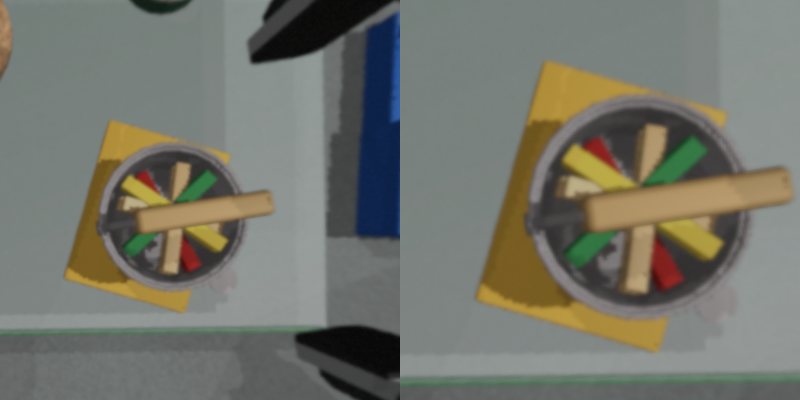

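The bar centre is (0.475, −0.312), with its perpendicular at 7°. The felt centre is (0.4765, −0.310), with its long side at 16.4°.

Call:
play_rows:
  plan: [-1,-0.007,0,-0.153,0,0,-0.45,-1,0,0,-0.153,0,0,0,-1,0,0,-0.153,0,0,0,-1,0,0,-0.153,0,0,0,-1,0,0,0,0,0,0,1,0,0,0,0,0,0,1,0,0,0,0,0,0,1,0,0,0,0,0,0,1,0,0,0,0,0,0,1,0,0,0,0,0,0,1,0,0,0,0,0,0,1,0,0,0,0,0,0,1,0,0,0.1,0,0,0,1,0,0,0.2,0,0,0,1,0,0,0.2,0,0,0,1,0,0,0,0,0,0]
  squeeze: 50

```text
time_s: 34.45
ee_pos: [0.4755, -0.3133, 0.2488]
ee_rot: [0.002, 0.662, 0.749, 0.0]
ft_force: [0.6, 0.4, -2.7]
opening: 0.0127
grip_force: 48.7
```

Call:
play_rows:
  plan: [1,0.008,0.135,0,0,0,0,1,0.016,0.27,0,0,0,0,1,0.016,0.27,0,0,0,0,1,0.016,0.27,0,0,0,0,1,0.016,0.27,0,0,0,0,1,0.016,0.27,0,0,0,0,1,0.016,0.27,0,0,0,0,1,0.016,0.27,0,0,0,0,1,0.008,0.135,0,0,0,0,1,0,0,0,0,0,0,1,0,0,-0.15,0,0,0,1,0,0,-0.15,0,0,0,1,0,0,-0.12,0,0,0,1,0,0,0,0,0,0,1,0,0,0,0,0,0]

```text
time_s: 36.33
ee_pos: [0.4942, 0.0108, 0.1838]
ee_rot: [0.0, 0.663, 0.749, 0.0]
ft_force: [-0.6, -0.3, -1.8]
opening: 0.0125
grip_force: 48.7
```

Call:
play_rows:
  plan: [1,0,0,-0.04,0,0,0,1,0,0,-0.037,0,0,0,1,0,0,0,0,0,0,-1,0,0,0,0,0,0,-1,0,0,0,0,0,0,-1,0,0,0,0,0,0,-1,0,0,0.2,0,0,0,-1,0,0,0.2,0,0,0,-1,0,0,0.2,0,0,0]

```text
time_s: 37.45
ee_pos: [0.4939, 0.0116, 0.2627]
ee_rot: [-0.0, 0.662, 0.749, -0.0]
ft_force: [-0.5, 0.4, -0.1]
opening: 0.0854
grip_force: 0.0
```

Call:
play_rows:
  plan: [-1,-0.005,0.135,0,0,0,1,-1,-0.005,0.135,0,0,0,1,-1,-0.005,0.135,0,0,0,1,-1,-0.005,0.135,0,0,0,1,-1,-0.005,0.135,0,0,0,1,-1,-0.005,0.135,0,0,0,1,-1,-0.005,0.135,0,0,0,1,-1,-0.005,0.135,0,0,0,1,-1,-0.005,0.135,0,0,0,1,-1,-0.005,0.135,0,0,0,1,-1,-0.005,0.135,0,0,0,1,-1,-0.005,0.135,0,0,0,1,-1,-0.005,0.135,0,0,0,1,-1,-0.005,0.135,0,0,0,1,-1,-0.005,0.135,0,0,0,1,-1,-0.005,0.135,0,0,0,1,-1,0,0,0,0,0,0,-1,0,0,0,0,0,0]

```text
time_s: 39.7
ee_pos: [0.4822, 0.3349, 0.2616]
ee_rot: [-0.0, 0.084, 0.996, -0.0]
ft_force: [0.2, 0.0, 0.9]
opening: 0.0852
grip_force: 0.0
```

Run:
```python
from h import *; from cell import *
o=get_obs(); d=get_image('wrist'); t=rot(o['ee_rot']).as_matrix()[:,1];print(o['ee_pos'],np.degrees(np.arctan2(t[1],t[0])))
I=ortho(d,.151,.38,.58,.24,.44,2000,o)[:,:,::-1]
d=get_image('top')
J=ortho(d,.095,.38,.73,-.4,.4,1000)[:,:,::-1]
cv2.imwrite('pics/w7.png',cv2.vconcat([cv2.copyMakeBorder(I[100:320],0,0,0,400,0),J]))
```

```text
[0.48216392 0.33490244 0.26161769] 80.31481446655577
```

View pics/w7.png

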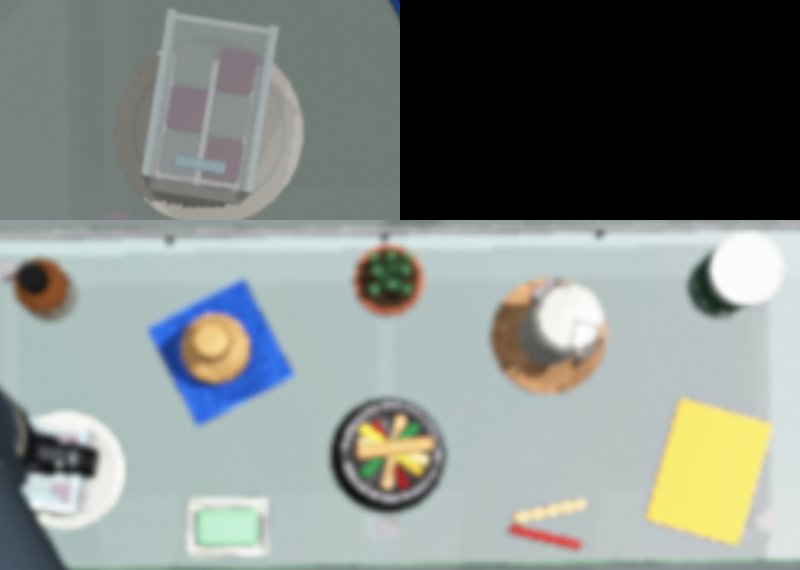

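The top view shows the bowl, brush and canister on their own mats and the felt free. The box on the saucer is at (0.4795, 0.3345) and 9.2°. I'll grasp it and carry it high over the bowl.

Call:
play_rows:
  plan: [-1,-0.017,-0.002,-0.198,0,0,0,-1,0,0,-0.198,0,0,0,-1,0,0,-0.198,0,0,0,-1,0,0,-0.198,0,0,0,-1,0,0,-0.198,0,0,0,-1,0,0,0,0,0,0,1,0,0,0,0,0,0,1,0,0,0,0,0,0,1,0,0,0,0,0,0,1,0,0,0,0,0,0,1,0,0,0,0,0,0,1,0,0,0,0,0,0,1,0,0,0.1,0,0,0,1,0,0,0.165,0,0,0,1,0,0,0.165,0,0,0,1,0,0,0.165,0,0,0,1,0,0,0.165,0,0,0,1,0,0,0.165,0,0,0,1,0,0,0,0,0,0]

```text
time_s: 42.18
ee_pos: [0.4802, 0.3358, 0.2546]
ee_rot: [0.001, 0.084, 0.996, 0.001]
ft_force: [-0.2, 0.2, -2.0]
opening: 0.0556
grip_force: 53.5
```

Call:
play_rows:
  plan: [1,0,-0.135,0,0,0,0,1,-0.001,-0.269,0,0,0,-0.197,1,-0.001,-0.269,0,0,0,-0.197,1,-0.001,-0.269,0,0,0,-0.197,1,-0.001,-0.269,0,0,0,-0.197,1,-0.001,-0.269,0,0,0,-0.197,1,-0.001,-0.269,0,0,0,-0.197,1,-0.001,-0.269,0,0,0,-0.197,1,-0.001,-0.269,0,0,0,-0.197,1,-0.001,-0.269,0,0,0,0,1,-0.001,-0.269,0,0,0,0,1,-0.001,-0.269,0,0,0,0,1,-0.001,-0.269,0,0,0,0,1,-0.001,-0.269,0,0,0,0,1,-0.001,-0.269,0,0,0,0,1,-0.001,-0.269,0,0,0,0,1,0,-0.135,0,0,0,0,1,0,0,0,0,0,0,1,0,0,0,0,0,0]

```text
time_s: 44.55
ee_pos: [0.477, -0.3091, 0.2515]
ee_rot: [-0.0, 0.146, 0.989, 0.001]
ft_force: [0.4, 0.0, -2.2]
opening: 0.0554
grip_force: 53.6
```

Call:
play_rows:
  plan: [1,0,-0.009,-0.17,0,0,0,1,0,0,-0.17,0,0,0,1,0,0,-0.17,0,0,0,1,0,0,-0.17,0,0,0,1,0,0,-0.17,0,0,0,1,0,0,0,0,0,0,1,0,0,0,0,0,0]

```text
time_s: 45.42
ee_pos: [0.4779, -0.3113, 0.1254]
ee_rot: [0.0, 0.146, 0.989, -0.0]
ft_force: [0.2, -0.1, -1.5]
opening: 0.0554
grip_force: 53.6
```

Call:
play_rows:
  plan: [1,0,0,-0.04,0,0,0,1,0,0,-0.038,0,0,0,1,0,0,0,0,0,0,-1,0,0,0,0,0,0,-1,0,0,0,0,0,0,-1,0,0,0,0,0,0,-1,0,0,0.2,0,0,0,-1,0,0,0.2,0,0,0,-1,0,0,0.2,0,0,0,-1,0,0,0.2,0,0,0,-1,0,0,0.2,0,0,0,-1,0,0,0,0,0,0,-1,0,0,0,0,0,0]

```text
time_s: 47.05
ee_pos: [0.477, -0.3115, 0.2622]
ee_rot: [-0.0, 0.146, 0.989, 0.0]
ft_force: [0.5, 0.2, 0.4]
opening: 0.0857
grip_force: 0.0
```

Run:
```python
from h import *; from cell import *
o=get_obs(); d=get_image('wrist'); print(o['ee_pos'])
A=ortho(d,.095,.38,.58,-.41,-.21,1400,o)
d=get_image('top')
def c(z,x,y):return ortho(d,z,x-.1,x+.1,y-.1,y+.1,1400)
r1=cv2.hconcat([A,c(.196,.613,-.15)]); r2=cv2.hconcat([c(.147,.494,.011),c(.175,.597,.179)])
cv2.imwrite('pics/f.png',cv2.vconcat([r1,r2])[:,:,::-1])
```

```text
[ 0.47699589 -0.31150362  0.26218014]Traceback (most recent call last):
  File "<stdin>", line 7, in <module>
cv2.error: OpenCV(4.12.0) /io/opencv/modules/core/src/matrix_operations.cpp:109: error: (-215:Assertion failed) src[i].dims <= 2 && src[i].cols == src[0].cols && src[i].type() == src[0].type() in function 'vconcat'
```

Run:
```python
from h import *; from cell import *
o=get_obs(); d=get_image('wrist')
z=lambda a:cv2.resize(a,(280,280))
A=z(ortho(d,.095,.38,.58,-.41,-.21,1400,o))
d=get_image('top')
def c(h,x,y):return z(ortho(d,h,x-.1,x+.1,y-.1,y+.1,1400))
cv2.imwrite('pics/f.png',cv2.vconcat([cv2.hconcat([A,c(.196,.613,-.15)]),cv2.hconcat([c(.147,.494,.011),c(.175,.597,.179)])])[:,:,::-1])
```

```text
(no output)
```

View pics/f.png

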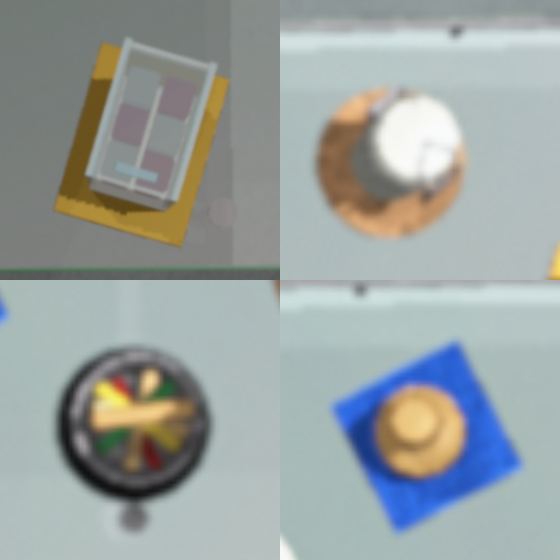

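The last crops show all four things upright and within a few millimetres of their mat centres, the box parallel to its pad, and the gripper clear.

```bash
python3 -c "
from cell import job_done; print(job_done())"
```

```text
the job is handed in; nothing more can be done
None
```

The job is handed in: all four things stand upright on their own mats, centred to within a few millimetres by the last camera check, with the box lined up with the felt pad, in about 47 s of robot time; the hand-in call gave no verdict.

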